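# Pack the pottery order, heavy piece lowest

## Robot

A 7-joint arm with a two-finger parallel gripper is mounted at the origin on the work surface. World frame = base frame: x ahead of the robot, y to its left, z up, the work surface at z = 0. Lengths are in mm, angles in rad, forces in N, time in s.
With the tool pointing down it reaches from about 425 to 925 mm from the base axis. Payload 6.8 kg.
Tool frame: the origin (TCP) lies at the very end of the fingers, on their centre line; the grasp point (between the pads) lies arm.grip_depth behind it (arm.grip_depth is the distance from the TCP to the grasp point, in mm); z points along the fingers, y is the direction in which the jaws open and shut (so a half turn about z gives the same grasp; the last joint's range is limited). The gripper opens to 88 mm and grips with 3 to 60 N. Pads are 20 mm wide; open, the fingers measure 115 mm over their backs; the gripper's body (75 mm by 178 mm) begins 61 mm behind the grasp point.
Start: joints at [-1.287, 0.477, 0.022, 1.555, -0.011, 1.109, -0.083], TCP at [257.748, 623.87, 222.664] pointing down, gripper open.
Joint ranges: [-2.96, 2.96], [-0.34, 2.1], [-1.41, 1.46], [0.24, 2.44], [-1.37, 4.51], [0.17, 1.92], [-2.96, 2.96]. Speed limits (rad/s): [2.39, 2.39, 3.14, 3.14, 3.14, 3.14, 3.14].

## Interface

Orientations are given as [roll, pitch, yaw] about the fixed x, y, z axes, in that order (R = Rz(yaw) Ry(pitch) Rx(roll)).
In Python, from rig import arm, camera, order gives the robot as it stands.
- The arm moves only by the tool carry_out, never from a script. Its arguments are lists of equal length, an entry for each row: "fingers": the opening, from -1 (shut) to 1 (fully open); "xyz": the shift along the world's x, y, z in m, a list of three; "delta_rot": the turn, a rotation vector about the world's x, y, z in rad, a list of three. In form: {"fingers": [fingers, ...], "xyz": [[dx, dy, dz], ...], "delta_rot": [[wx, wy, wz], ...]}. A call has 1 to 12 rows; each row is the pose to reach, as a shift and turn from the pose measured when the call began; what a row does not reach only later rows make up. A row lasts 1/10 s, in which the tool goes at most 50 mm and 8.59 degrees, less where a joint would pass 70% of its speed; a pose out of reach is approached as far as the arm can. A call with a gripper value outside its range is refused whole. The fingers move at their own pace and stop on an object; "squeeze" is the grip in N (left out, the last holds). Time passes only in rows, so rows that repeat a pose let the fingers close. It gives the time, the measured TCP pose, the force and the opening at its end, in the units of the state.
- arm.observe(): the state, without advancing time (a new reading comes with each control period).
- camera(name): name is "side" or "top" or "wrist"; returns a dict with "pixels" (480x640x3 uint8, red, green, blue), "vertical_fov" (degrees; the focal length in pixels is half the picture's height over the tangent of half this angle, whatever the lens; pixels are square), "cx", "cy" (the principal point, pixels), "T" (4x4, takes a point from camera to world coordinates); the wrist camera has in their place "T_tool_cam" (4x4, takes a point from camera to tool coordinates, whose origin is the TCP and whose axes are the flange's). Camera axes: x right, y down, z forward; pixel columns grow to the right and rows downward; lengths in mm; the calibration is good to about 2 mm. The wrist camera is an equidistant fisheye: a pixel r from the principal point sees the ray r / f radians off the axis. A picture is of the moment at which its call begins: read the wrist's pose just before it. There is no depth.
- order.job_done(): hands the job in, once; it reports no verdict.
The state is a dict: "time_s": time; "q": joint angles; "joint_velocities": joint speeds; "tau": joint torques, N m; "ee_pos": TCP position; "eef_rot": TCP orientation; "force": force on the tool from outside, world axes, zero at the start; "moment": the same for the moment, N m; "finger_gap": finger opening in mm.
Only numpy, scipy, OpenCV 4.12 (cv2) and the standard library are available. Lean on these libraries where they do the work, as an engineer would, in place of code of your own. Each camera call takes 0.05 s, during which the arm holds its last target. There are 200 camera calls.

## Task

Pack this order in the wooden crate with the heavy piece lowest: lay the dark grey stoneware block flat in the middle of the crate, lengthwise along the crate's longer side, and let go of it; then stand the terracotta bell upright on the middle of the block. It is pottery, so lower each piece into place instead of dropping it, and leave the green bell and the small bowl where they are.

Things in the scene. Friction and masses are not known exactly. Their poses are not given: they have to be found in the camera images.
- block_center (a point): Centre of the heavy loose block: solid dark grey stoneware, 120 (its x) by 64 (its y) by 40 mm high (z up), about 0.7 kg; the point is 20 mm above its flat underside. It lies flat at the start and can be gripped across the 64 mm width.
- bell_center (a point): Centre of the loose light bell in unglazed orange-brown terracotta, about 0.09 kg, standing mouth down, z up: 72 mm tall overall, round about z; lip 50 mm across (lowest 7 mm, narrowing to the waist by 12 mm up), straight waist 40 mm across from 12 to 42 mm above its underside, then a dome with a small knob on top. The point is on its axis, 36 mm above its underside; grip it round the waist.
- green_bell_center (a point): Centre (36 mm above its underside) of a bystander bell of the same shape and size as the terracotta one, but glazed dark green. Not part of the order.
- bowl_center (a point): Centre of a small loose terracotta bowl, a bystander, 72 mm across the rim and 35 mm high; the point is on its axis, half-way up.
- crate_in (a point): Centre of the inner floor (its upper face, 8 mm above the table) of the open shallow slatted crate of light wood, which is fixed to the table. Crate outside 250 (its x) by 190 (its y) by 66 mm high, walls 8 mm thick, so inside 234 by 174 mm and the rim 58 mm above this point; x runs along the longer side, z up.

How it is judged (in metres and radians):
On the way, in this order (a step that is already met when the one before it is completed fails the run):
1. the grey block lies flat, lengthwise, in the middle of the crate's floor, released, while the bell is not yet on it (horizontal distance between block_center and crate_in below 0.03 m and z of block_center in the frame of crate_in between 0.014 and 0.026 m and angle between block_center's own z axis and vertical below 0.12 rad and angle between the x axis of block_center and the x axis of crate_in, either way round below 0.26 rad and linear speed of block below 0.02 m/s and contact force between the fingers and block below 0.1 N and horizontal distance between bell_center and crate_in above 0.06 m), for 0.2 s.
2. the terracotta bell stands upright on the middle of the block, released (horizontal distance between bell_center and block_center below 0.02 m and z of bell_center in the frame of crate_in between 0.069 and 0.083 m and angle between bell_center's own z axis and vertical below 0.12 rad and linear speed of bell below 0.02 m/s and contact force between the fingers and bell below 0.1 N), for 0.2 s.
At the end, for the whole second after the job is handed in: The block lies flat (within 0.12 rad) on the crate floor, centre within 30 mm of the floor's centre, length within 0.26 rad of the crate's longer side; the terracotta bell stands upright (within 0.12 rad) on it, axis within 20 mm of the block's centre; both at rest (under 0.02 m/s) (horizontal distance between block_center and crate_in below 0.03 m and z of block_center in the frame of crate_in between 0.014 and 0.026 m and angle between each of block_center, bell_center's own z axis and vertical below 0.12 rad and angle between the x axis of block_center and the x axis of crate_in, either way round below 0.26 rad and horizontal distance between bell_center and block_center below 0.02 m and z of bell_center in the frame of crate_in between 0.069 and 0.083 m and linear speed of each of block, bell below 0.02 m/s); the robot touches nothing.
It fails at once if the green bell is moved more than 20 mm (distance of green_bell_center from where it was at the start of the episode above 0.02 m).
It fails at once if the small bowl is moved more than 20 mm (distance of bowl_center from where it was at the start of the episode above 0.02 m).
It fails at once if the block is let go more than 20 mm above the crate's floor (horizontal distance between block_center and crate_in below 0.14 m and z of block_center in the frame of crate_in above 0.04 m and contact force between the fingers and block below 0.01 N).
It fails at once if the bell is let go over the crate more than 20 mm above its place on the block (horizontal distance between bell_center and crate_in below 0.14 m and z of bell_center in the frame of crate_in above 0.096 m and contact force between the fingers and bell below 0.01 N).
It also fails if it takes over 64 s, if anything falls off the work surface, if the arm or the gripper's body presses on something with over 40 N, if the wrist force passes 120 N, or if a joint passes its speed limit or range.

## Working session

There is one attempt and no reset: what is moved stays moved. The work goes in short steps, Python scripts to look and compute and a tool call to move; the robot and the scene stay as the last step left them, time stands still between calls to the robot, and variables do not carry over. Pictures are saved under pics/ and viewed, about 8 in all and at most 12, crops included, and the job is handed in when it is done.

Besides the shell and the picture viewer there is one more tool, called after ">>>" as name(argument=value, ...), one argument or row to a line, values as JSON. carry_out: Moves the arm, as the interface text tells. Its arguments: {"type":"object","properties":{"fingers":{"type":"array"},"xyz":{"type":"array"},"delta_rot":{"type":"array"},"squeeze":{"type":"number"}},"required":["fingers","xyz","delta_rot"]}

```bash
ls; mkdir -p pics; cat > h.py <<'E'
import numpy as np, cv2
from rig import arm, camera, order
def snap(n,f):
    c=camera(n); cv2.imwrite('pics/'+f,c['pixels'][:,:,::-1]); 
    np.save('pics/'+f+'.npy',{k:v for k,v in c.items() if k!='pixels'},allow_pickle=True); return c
def ray(f,u,v):
    c=np.load('pics/'+f+'.npy',allow_pickle=True).item()
    fo=240/np.tan(np.radians(c['vertical_fov']/2)); T=np.array(c['T'])
    d=T[:3,:3]@np.array([(u-c['cx'])/fo,(v-c['cy'])/fo,1]); return T[:3,3],d/np.linalg.norm(d)
def atz(f,u,v,z):
    o,d=ray(f,u,v); return o+d*(z-o[2])/d[2]
def tri(a,b):
    (o,d),(p,e)=ray(*a),ray(*b)
    s=np.linalg.lstsq(np.c_[d,-e],p-o,rcond=None)[0]; A=o+d*s[0];B=p+e*s[1]
    return (A+B)/2,np.linalg.norm(A-B)
E
python3 - <<'E'
from h import *
np.set_printoptions(precision=3,suppress=True)
print(arm.observe(),arm.grip_depth)
for n in('side','top'):
    c=snap(n,n+'1.png'); print(n,c['vertical_fov'],c['cx'],c['cy'],c['T'])
E
```

```text
pics
{'time_s': 0.0, 'q': array([-1.287,  0.478,  0.022,  1.556, -0.012,  1.109, -0.083]), 'joint_velocities': array([ 0.001,  0.   ,  0.001, -0.   ,  0.001, -0.   , -0.   ]), 'tau': array([  0.   , -58.285,   1.535, -27.262,  -0.054,   0.017,   0.   ]), 'ee_pos': array([257.528, 623.292, 221.691]), 'eef_rot': array([-3.14,  0.  ,  2.75]), 'force': array([ 0.654, -0.302,  0.001]), 'moment': array([-0.003,  0.021,  0.021]), 'finger_gap': 87.51098430174247} 18.700000000000003
side 46.493590408404074 320.72737857874745 235.60519323588142 [[   0.984   -0.091    0.154  394.902]
 [  -0.179   -0.565    0.806 -777.604]
 [   0.013   -0.82    -0.572  620.863]
 [   0.       0.       0.       1.   ]]
top 50.155118797906916 324.54634573663856 241.4749759960782 [[  0.015  -0.986   0.165 366.907]
 [ -1.     -0.019  -0.023  20.327]
 [  0.026  -0.165  -0.986 940.88 ]
 [  0.      0.      0.      1.   ]]
```

View pics/side1.png

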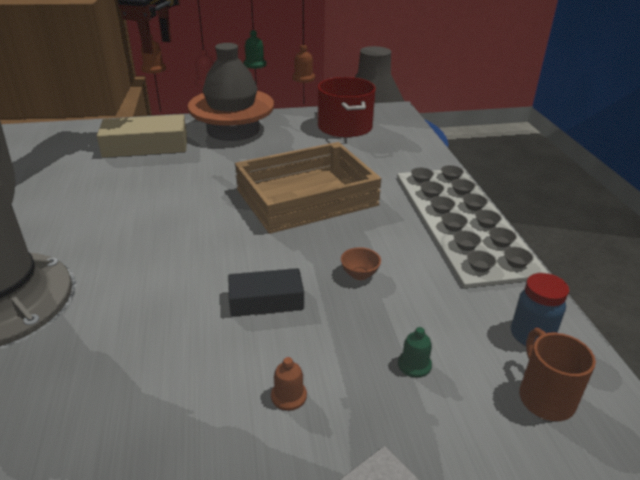

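View pics/top1.png

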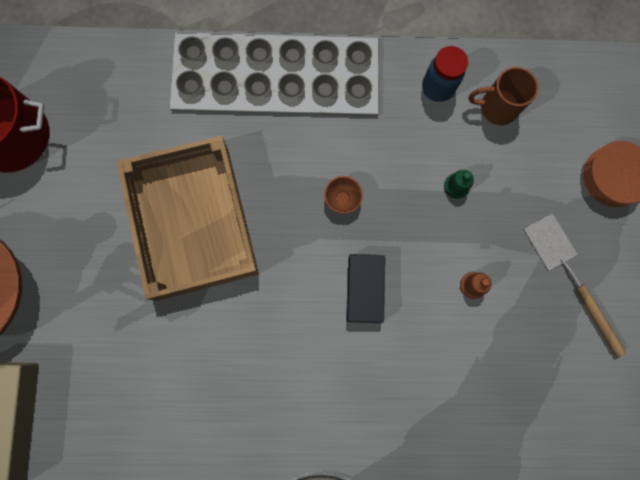

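```bash
cat > crop.py <<'E'
from h import *
def crop(f,x0,y0,x1,y1,s=3):
    i=cv2.imread('pics/'+f)[y0:y1,x0:x1]; i=cv2.convertScaleAbs(i,alpha=1.5)
    i=cv2.resize(i,None,fx=s,fy=s,interpolation=cv2.INTER_CUBIC)
    for x in range(-(-x0//10)*10,x1,10):
        cv2.line(i,((x-x0)*s+s//2,0),((x-x0)*s+s//2,8 if x%50 else 16),(0,255,255),1)
        if x%20==0: cv2.putText(i,str(x),((x-x0)*s-8,25),0,.35,(0,255,255))
    for y in range(-(-y0//10)*10,y1,10):
        cv2.line(i,(0,(y-y0)*s+s//2),(8,(y-y0)*s+s//2),(0,255,255),1)
        if y%20==0: cv2.putText(i,str(y),(10,(y-y0)*s+4),0,.35,(0,255,255))
    return i
def comp(out,a,b,ax):
    n=max(a.shape[1-ax],b.shape[1-ax])
    p=lambda i:cv2.copyMakeBorder(i,0,n-i.shape[0] if ax else 0,0,0 if ax else n-i.shape[1],0)
    cv2.imwrite('pics/'+out,np.concatenate([p(a),p(b)],ax))
E
python3 - <<'E'
from crop import *
comp('c1.png',crop('top1.png',108,128,266,308),crop('side1.png',215,260,315,415),1)
comp('c2.png',crop('top1.png',335,240,505,335),crop('side1.png',225,140,390,235),0)
E
```

```text
(no output)
```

View pics/c1.png

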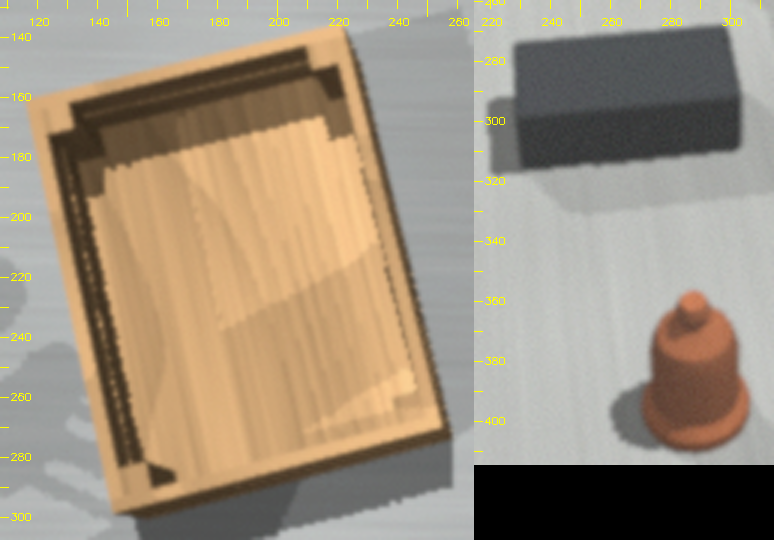

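View pics/c2.png

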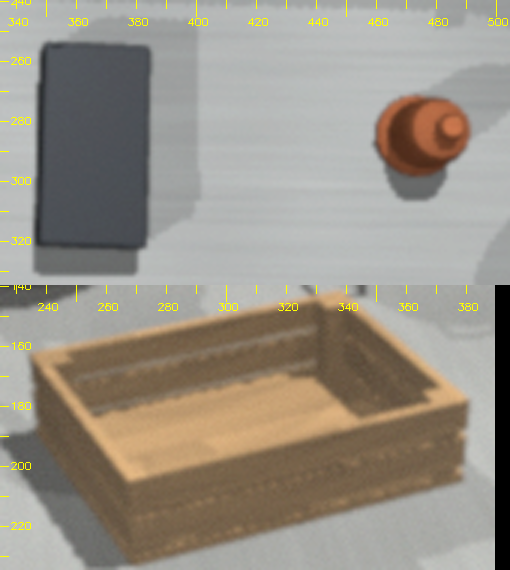

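```bash
python3 - <<'E'
from h import *
np.set_printoptions(precision=1,suppress=True)
def go(name,ps):
    r=[]
    for a,b in ps:
        p,e=tri(('top1.png',*a),('side1.png',*b)); r.append(p); print(name,p,round(e,1))
    r=np.array(r); 
    if len(r)==4: print(' mean',r.mean(0),'sides',[np.linalg.norm(r[i]-r[i-1]) for i in range(4)],'yaws',[np.degrees(np.arctan2(*(r[i]-r[i-1])[1::-1])) for i in range(4)])
go('crate',[((117.3,160.7),(338,142.7)),((222.3,137),(381,178.7)),((256.7,270.7),(268.3,205.3)),((146.3,299),(235,163))])
go('block',[((349.3,255),(299.3,268.7)),((385.3,255.3),(304,292)),((384,322.7),(230,298.3)),((348.3,321),(228.3,274.7))])
go('knob',[((486,281),(287.7,359))])
go('lip',[((473.7,285),(288.7,396))])
for z,u,v in((68,486,281),):print('knob top',atz('top1.png',u,v,z))
print('knob side',atz('side1.png',287.7,359,68),'lip',atz('top1.png',473.7,285,4),atz('side1.png',288.7,396,4))
print('green lip',atz('top1.png',456,187,4),'bowl',atz('top1.png',343,193,35))
for t in((117.3,160.7),(222.3,137),(256.7,270.7),(146.3,299)):print('rim66',atz('top1.png',*t,66))
E
```

```text
crate [650.8 367.5  63.5] 0.6
crate [700.7 185.2  64.8] 3.2
crate [462.5 115.   67.3] 4.2
crate [411.  298.8  65.6] 3.1
 mean [556.2 241.6  65.3] sides [np.float64(249.43577889156418), np.float64(189.04417314920218), np.float64(248.31205321592802), np.float64(190.88098071267495)] yaws [np.float64(15.977940793349893), np.float64(-74.70129198986035), np.float64(-163.59663115442578), np.float64(105.64581633100386)]
block [496.9 -45.2  36.7] 4.4
block [ 496.  -109.1   39.8] 2.2
block [ 378.6 -106.    40.7] 4.6
block [379.6 -44.   38.5] 2.5
 mean [437.8 -76.1  38.9] sides [np.float64(117.28535499354972), np.float64(63.97455127854943), np.float64(117.40935131058872), np.float64(62.06642594699041)] yaws [np.float64(-0.5867967525958881), np.float64(-90.80159471219913), np.float64(178.4998622765881), np.float64(89.08139417477275)]
knob [ 449.3 -276.3   74.2] 0.8
lip [ 448.6 -277.6    2.6] 1.6
knob top [ 449.4 -278.4   68. ]
knob side [ 450.3 -270.6   68. ] lip [ 447.7 -277.1    4. ] [ 449.3 -278.7    4. ]
green lip [ 633.3 -249.5    4. ] bowl [608.7 -33.   35. ]
rim66 [650.3 366.5  66. ]
rim66 [698.5 185.   66. ]
rim66 [460.5 115.2  66. ]
rim66 [409.4 298.7  66. ]
```

>>> carry_out(
  fingers=[1, 1, 1, 1, 1, 1, 1, 1, 1, 1, 1, 1],
  xyz=[
    [0.02, -0.03, 0],
    [0.05, -0.065, 0],
    [0.075, -0.1, 0],
    [0.1, -0.135, 0],
    [0.13, -0.17, 0],
    [0.16, -0.2, 0],
    [0.19, -0.24, 0],
    [0.22, -0.28, 0],
    [0.245, -0.315, 0],
    [0.27, -0.345, 0],
    [0.29, -0.37, 0],
    [0.3, -0.38, 0],
  ],
  delta_rot=[
    [0, 0, 0.05],
    [0, 0, 0.1],
    [0, 0, 0.15],
    [0, 0, 0.2],
    [0, 0, 0.25],
    [0, 0, 0.3],
    [0, 0, 0.35],
    [0, 0, 0.375],
    [0, 0, 0.375],
    [0, 0, 0.375],
    [0, 0, 0.375],
    [0, 0, 0.375],
  ],
)

```text
time_s: 1.3
ee_pos: [559.3, 239.5, 221.5]
eef_rot: [-3.138, 0.0, 3.12]
force: [0.3, 0.6, -0.0]
finger_gap: 87.7
```

>>> carry_out(
  fingers=[1, 1, 1, 1, 1, 1, 1, 1, 1, 1, 1],
  xyz=[
    [-0.005, -0.025, 0],
    [-0.015, -0.06, 0],
    [-0.025, -0.1, 0],
    [-0.04, -0.14, 0],
    [-0.06, -0.18, 0],
    [-0.08, -0.22, 0],
    [-0.1, -0.26, -0.01],
    [-0.11, -0.29, -0.03],
    [-0.12, -0.31, -0.05],
    [-0.122, -0.3155, -0.07],
    [-0.122, -0.3155, -0.07],
  ],
  delta_rot=[
    [0, 0, 0],
    [0, 0, 0],
    [0, 0, 0],
    [0, 0, 0],
    [0, 0, 0],
    [0, 0, 0],
    [0, 0, 0],
    [0, 0, 0.005],
    [0, 0, 0.005],
    [0, 0, 0.005],
    [0, 0, 0.005],
  ],
)

```text
time_s: 2.4
ee_pos: [435.1, -75.8, 149.6]
eef_rot: [-3.138, -0.004, 3.124]
force: [-0.6, -0.2, 0.6]
finger_gap: 88.0
```

```bash
python3 - <<'E'
from h import *
np.set_printoptions(precision=3,suppress=True)
s=arm.observe(); print(s['q'],s['ee_pos'],s['eef_rot'],s['finger_gap'])
c=snap('wrist','w1.png'); print(c['vertical_fov'],c['cx'],c['cy'],c['T_tool_cam'])
E
```

```text
[-0.199  0.191  0.255  2.176 -0.063  0.786  1.651] [435.132 -75.841 149.649] [-3.138 -0.004  3.124] 88.01757144169355
65.70646984690485 317.2641758869605 236.29231032726813 [[   0.      -0.966   -0.257   70.8  ]
 [   1.       0.001   -0.001   -0.036]
 [   0.001   -0.257    0.966 -161.911]
 [   0.       0.       0.       1.   ]]
```

View pics/w1.png

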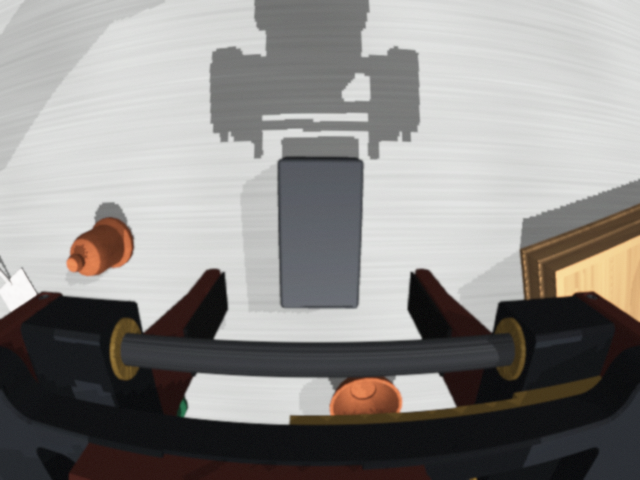

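>>> carry_out(
  fingers=[1, 1, 1, 1, 1, 1, 1, 1],
  xyz=[
    [0.002, 0, -0.02],
    [0.002, 0, -0.05],
    [0.002, 0, -0.08],
    [0.002, 0, -0.105],
    [0.002, 0, -0.12],
    [0.002, 0, -0.13],
    [0.002, 0, -0.138],
    [0.002, 0, -0.138],
  ],
  delta_rot=[
    [0, 0, 0],
    [0, 0, 0],
    [0, 0, 0],
    [0, 0, 0],
    [0, 0, 0],
    [0, 0, 0],
    [0, 0, 0],
    [0, 0, 0],
  ],
)

```text
time_s: 3.25
ee_pos: [438.9, -74.6, 12.7]
eef_rot: [-3.139, -0.002, 3.126]
force: [-0.2, 0.1, -0.4]
finger_gap: 87.6
```

>>> carry_out(
  fingers=[-1, -1, -1, -1, -1, -1, -1, -1, -1, -1],
  xyz=[
    [0, 0, 0],
    [0, 0, 0],
    [0, 0, 0],
    [0, 0, 0],
    [0, 0, 0],
    [0, 0, 0],
    [0, 0, 0],
    [0, 0, 0],
    [0, 0, 0],
    [0, 0, 0],
  ],
  delta_rot=[
    [0, 0, 0],
    [0, 0, 0],
    [0, 0, 0],
    [0, 0, 0],
    [0, 0, 0],
    [0, 0, 0],
    [0, 0, 0],
    [0, 0, 0],
    [0, 0, 0],
    [0, 0, 0],
  ],
  squeeze=45,
)

```text
time_s: 4.25
ee_pos: [439.3, -74.6, 13.2]
eef_rot: [-3.139, -0.001, 3.126]
force: [-0.7, 0.5, 6.6]
finger_gap: 63.7
```

>>> carry_out(
  fingers=[-1, -1, -1, -1, -1, -1, -1, -1, -1, -1],
  xyz=[
    [0, 0, 0.005],
    [0, 0, 0.012],
    [0, 0, 0.025],
    [0, 0, 0.04],
    [0, 0, 0.06],
    [0, 0, 0.08],
    [0, 0, 0.1],
    [0, 0, 0.12],
    [0, 0, 0.13],
    [0, 0, 0.135],
  ],
  delta_rot=[
    [0, 0, 0],
    [0, 0, 0],
    [0, 0, 0],
    [0, 0, 0],
    [0, 0, 0],
    [0, 0, 0],
    [0, 0, 0],
    [0, 0, 0],
    [0, 0, 0],
    [0, 0, 0],
  ],
)

```text
time_s: 5.25
ee_pos: [439.2, -74.6, 148.9]
eef_rot: [-3.139, -0.001, 3.126]
force: [0.6, 0.3, -5.8]
finger_gap: 63.8
```

>>> carry_out(
  fingers=[-1, -1, -1, -1, -1, -1, -1, -1, -1, -1, -1, -1],
  xyz=[
    [0.005, 0.012, 0],
    [0.013, 0.035, 0],
    [0.025, 0.065, 0],
    [0.037, 0.1, 0],
    [0.05, 0.135, 0],
    [0.063, 0.17, 0],
    [0.076, 0.205, 0],
    [0.088, 0.24, 0],
    [0.1, 0.27, 0],
    [0.11, 0.295, 0],
    [0.116, 0.312, 0],
    [0.118, 0.3175, 0],
  ],
  delta_rot=[
    [0, 0, 0.02],
    [0, 0, 0.05],
    [0, 0, 0.08],
    [0, 0, 0.11],
    [0, 0, 0.14],
    [0, 0, 0.17],
    [0, 0, 0.2],
    [0, 0, 0.23],
    [0, 0, 0.26],
    [0, 0, 0.28],
    [0, 0, 0.292],
    [0, 0, 0.292],
  ],
)

```text
time_s: 6.45
ee_pos: [556.5, 245.7, 147.6]
eef_rot: [-3.14, -0.002, -2.862]
force: [-1.2, 0.1, -5.9]
finger_gap: 63.8
```

>>> carry_out(
  fingers=[-1, -1, -1, -1],
  xyz=[
    [0, 0, -0.01],
    [0, 0, -0.03],
    [0, 0, -0.05],
    [0, 0, -0.05],
  ],
  delta_rot=[
    [0, 0, 0],
    [0, 0, 0],
    [0, 0, 0],
    [0, 0, 0],
  ],
)

```text
time_s: 6.85
ee_pos: [553.7, 242.6, 94.0]
eef_rot: [-3.138, -0.01, -2.864]
force: [-0.0, -1.1, -6.7]
finger_gap: 63.5
```

```bash
python3 - <<'E'
from crop import *
s=arm.observe(); print(s['ee_pos'],s['eef_rot'],s['force'],s['finger_gap'])
snap('top','top2.png');snap('side','side2.png')
comp('c3.png',crop('top2.png',100,120,270,310),crop('side2.png',225,100,390,235,2),1)
E
```

```text
[553.69506818 242.62531591  94.03515987] [-3.13765432 -0.00958769 -2.86370074] [-7.41254218e-04 -1.11886703e+00 -6.66825470e+00] 63.52518831954926
```

View pics/c3.png

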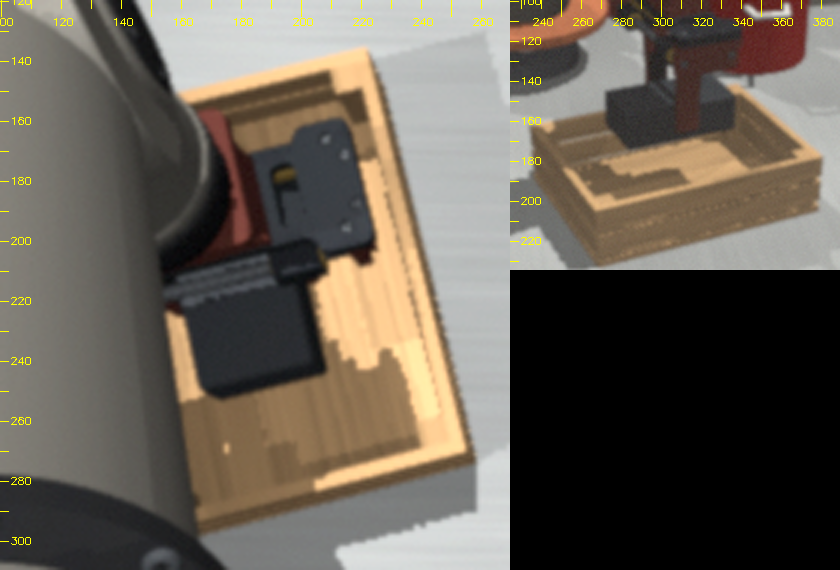

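>>> carry_out(
  fingers=[-1, -1, -1, -1, -1, -1, -1, -1, -1],
  xyz=[
    [0.003, 0, -0.008],
    [0.003, 0, -0.02],
    [0.003, 0, -0.032],
    [0.003, 0, -0.044],
    [0.003, 0, -0.054],
    [0.003, 0, -0.061],
    [0.003, 0, -0.066],
    [0.003, 0, -0.069],
    [0.003, 0, -0.069],
  ],
  delta_rot=[
    [0, 0, 0],
    [0, 0, 0],
    [0, 0, 0],
    [0, 0, 0],
    [0, 0, 0],
    [0, 0, 0],
    [0, 0, 0],
    [0, 0, 0],
    [0, 0, 0],
  ],
)

```text
time_s: 7.85
ee_pos: [558.9, 244.1, 27.8]
eef_rot: [-3.139, -0.004, -2.863]
force: [-0.3, 0.7, -5.0]
finger_gap: 63.4
```

>>> carry_out(
  fingers=[-1, -1, -1],
  xyz=[
    [0, 0, -0.001],
    [0, 0, -0.002],
    [0, 0, -0.002],
  ],
  delta_rot=[
    [0, 0, 0],
    [0, 0, 0],
    [0, 0, 0],
  ],
)

```text
time_s: 8.15
ee_pos: [559.0, 244.2, 26.0]
eef_rot: [-3.139, -0.004, -2.863]
force: [0.5, 0.3, -5.2]
finger_gap: 63.8
```

Still hanging; continue to about 21.

>>> carry_out(
  fingers=[-1, -1, -1, -1],
  xyz=[
    [-0.002, -0.001, -0.0015],
    [-0.002, -0.001, -0.003],
    [-0.002, -0.001, -0.0045],
    [-0.002, -0.001, -0.0045],
  ],
  delta_rot=[
    [0, 0, 0],
    [0, 0, 0],
    [0, 0, 0],
    [0, 0, 0],
  ],
)

```text
time_s: 8.55
ee_pos: [557.0, 243.2, 21.5]
eef_rot: [-3.139, -0.004, -2.863]
force: [1.1, 0.3, -5.1]
finger_gap: 64.2
```

>>> carry_out(
  fingers=[-1, -1, -1],
  xyz=[
    [0, 0, -0.001],
    [0, 0, -0.002],
    [0, 0, -0.002],
  ],
  delta_rot=[
    [0, 0, 0],
    [0, 0, 0],
    [0, 0, 0],
  ],
)

```text
time_s: 8.85
ee_pos: [557.1, 243.2, 21.3]
eef_rot: [-3.139, -0.004, -2.864]
force: [-6.5, -1.9, 12.4]
finger_gap: 64.1
```

>>> carry_out(
  fingers=[1, 1, 1, 1, 1, 1],
  xyz=[
    [0, 0, 0],
    [0, 0, 0],
    [0, 0, 0],
    [0, 0, 0],
    [0, 0, 0],
    [0, 0, 0],
  ],
  delta_rot=[
    [0, 0, 0],
    [0, 0, 0],
    [0, 0, 0],
    [0, 0, 0],
    [0, 0, 0],
    [0, 0, 0],
  ],
)

```text
time_s: 9.45
ee_pos: [557.1, 243.2, 21.2]
eef_rot: [-3.139, -0.004, -2.863]
force: [-0.5, -0.2, 0.3]
finger_gap: 87.6
```

>>> carry_out(
  fingers=[1, 1, 1, 1, 1, 1, 1, 1, 1],
  xyz=[
    [0, 0, 0.01],
    [0, 0, 0.03],
    [0, 0, 0.06],
    [0, 0, 0.09],
    [0, 0, 0.12],
    [0, 0, 0.15],
    [0, 0, 0.18],
    [0, 0, 0.2],
    [0, 0, 0.2],
  ],
  delta_rot=[
    [0, 0, 0],
    [0, 0, 0],
    [0, 0, 0],
    [0, 0, 0],
    [0, 0, 0],
    [0, 0, 0],
    [0, 0, 0],
    [0, 0, 0],
    [0, 0, 0],
  ],
)

```text
time_s: 10.35
ee_pos: [558.8, 244.0, 225.2]
eef_rot: [-3.141, 0.002, -2.864]
force: [0.5, 0.0, 0.2]
finger_gap: 88.0
```

```bash
python3 - <<'E'
from crop import *
snap('top','top3.png');snap('side','side3.png')
comp('c4.png',crop('top3.png',108,128,266,308),crop('side3.png',225,130,385,235,2),1)
i=cv2.imread('pics/c4.png');cv2.imwrite('pics/c4.png',i[:,:800])
E
```

>>> carry_out(
  fingers=[1, 1, 1, 1, 1, 1, 1, 1, 1, 1, 1, 1],
  xyz=[
    [-0.005, -0.02, 0],
    [-0.01, -0.05, 0],
    [-0.02, -0.09, 0],
    [-0.03, -0.13, 0],
    [-0.038, -0.17, 0],
    [-0.047, -0.215, 0],
    [-0.055, -0.26, 0],
    [-0.065, -0.305, 0],
    [-0.073, -0.345, 0],
    [-0.081, -0.38, 0],
    [-0.086, -0.4, 0],
    [-0.088, -0.41, 0],
  ],
  delta_rot=[
    [0, 0, -0.02],
    [0, 0, -0.05],
    [0, 0, -0.08],
    [0, 0, -0.11],
    [0, 0, -0.14],
    [0, 0, -0.17],
    [0, 0, -0.2],
    [0, 0, -0.23],
    [0, 0, -0.26],
    [0, 0, -0.28],
    [0, 0, -0.3],
    [0, 0, -0.3],
  ],
)

```text
time_s: 11.65
ee_pos: [467.8, -168.3, 220.6]
eef_rot: [-3.139, -0.005, 3.117]
force: [-0.0, 1.8, 0.2]
finger_gap: 87.8
```

View pics/c4.png

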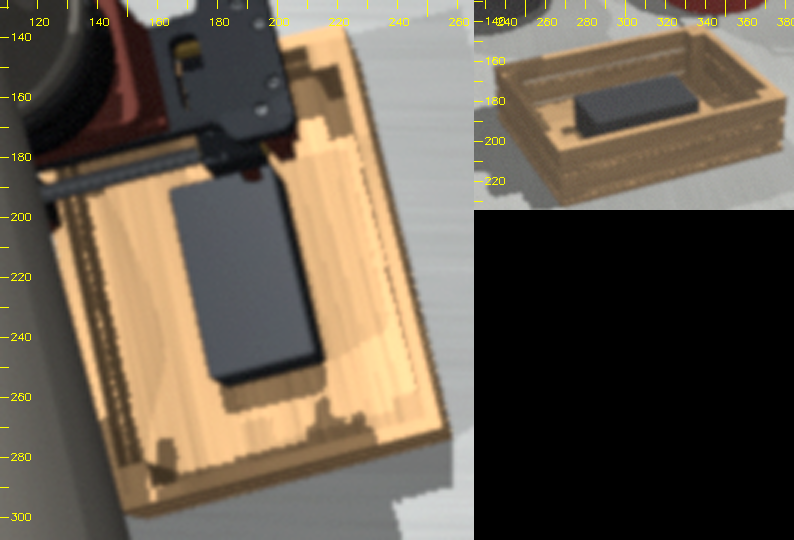

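```bash
python3 - <<'E'
from crop import *
snap('top','top4.png');snap('side','side4.png')
comp('c5.png',crop('top4.png',150,160,250,290,4),crop('side4.png',255,140,345,205,4),1)
E
```

>>> carry_out(
  fingers=[1, 1, 1, 1, 1, 1],
  xyz=[
    [-0.005, -0.03, 0],
    [-0.01, -0.065, -0.02],
    [-0.015, -0.095, -0.05],
    [-0.019, -0.109, -0.08],
    [-0.019, -0.109, -0.1],
    [-0.019, -0.109, -0.1],
  ],
  delta_rot=[
    [0, 0, 0],
    [0, 0, 0],
    [0, 0, 0],
    [0, 0, 0],
    [0, 0, 0],
    [0, 0, 0],
  ],
)

```text
time_s: 12.35
ee_pos: [448.8, -273.4, 118.1]
eef_rot: [3.141, -0.01, 3.121]
force: [-0.7, 0.8, -0.4]
finger_gap: 87.8
```

View pics/c5.png

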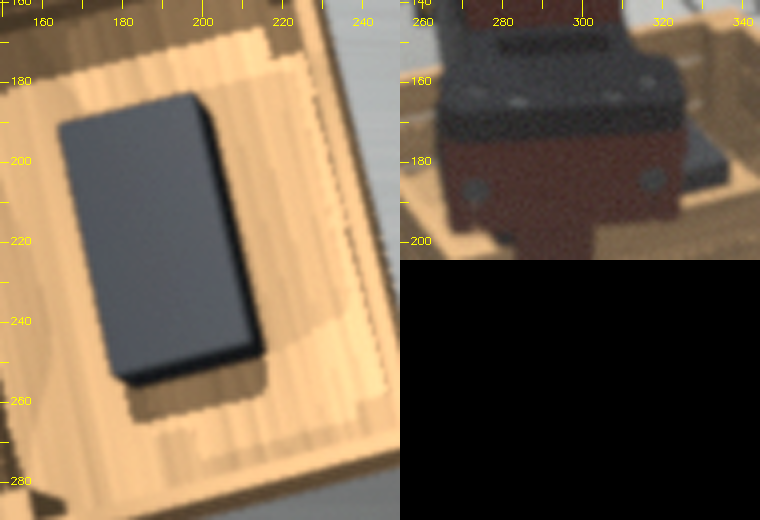

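```bash
python3 - <<'E'
from h import *
np.set_printoptions(precision=1,suppress=True)
T=[(164.5,191.25),(198.5,183.25),(213,245.5),(178.25,253.25)]; S=[(326,168),(337,177.5),(280.5,188.5),(275.5,178.5)]
P=np.array([tri(('top4.png',*t),('side3.png',*s))[0] for t,s in zip(T,S)]);print(P,P.mean(0))
Q=np.array([atz('top4.png',*t,48) for t in T]);print(Q.mean(0)); d=Q[0]-Q[3]; print(np.degrees(np.arctan2(d[1],d[0])))
F=np.array([atz('top4.png',u,v,66) for u,v in((117.3,160.7),(222.3,137),(256.7,270.7),(146.3,299))]);print(F.mean(0))
E
```

```text
[[605.3 287.3  43.4]
 [617.7 225.5  52.8]
 [500.4 193.4  56.5]
 [492.2 255.6  44.8]] [553.9 240.5  49.4]
[553.8 240.6  48. ]
15.686042833140236
[554.7 241.4  66. ]
```

>>> carry_out(
  fingers=[1, 1, 1, 1, 1, 1, 1, 1],
  xyz=[
    [0, -0.003, -0.015],
    [0, -0.003, -0.035],
    [0, -0.003, -0.055],
    [0, -0.003, -0.075],
    [0, -0.003, -0.09],
    [0, -0.003, -0.098],
    [0, -0.003, -0.101],
    [0, -0.003, -0.101],
  ],
  delta_rot=[
    [0, 0, 0],
    [0, 0, 0],
    [0, 0, 0],
    [0, 0, 0],
    [0, 0, 0],
    [0, 0, 0],
    [0, 0, 0],
    [0, 0, 0],
  ],
)

```text
time_s: 13.15
ee_pos: [449.6, -275.9, 17.5]
eef_rot: [3.141, -0.009, 3.122]
force: [-0.4, 0.1, 0.1]
finger_gap: 87.7
```

>>> carry_out(
  fingers=[-1, -1, -1, -1, -1, -1, -1, -1, -1, -1],
  xyz=[
    [0, 0, 0],
    [0, 0, 0],
    [0, 0, 0],
    [0, 0, 0],
    [0, 0, 0],
    [0, 0, 0],
    [0, 0, 0],
    [0, 0, 0],
    [0, 0, 0],
    [0, 0, 0],
  ],
  delta_rot=[
    [0, 0, 0],
    [0, 0, 0],
    [0, 0, 0],
    [0, 0, 0],
    [0, 0, 0],
    [0, 0, 0],
    [0, 0, 0],
    [0, 0, 0],
    [0, 0, 0],
    [0, 0, 0],
  ],
  squeeze=12,
)

```text
time_s: 14.15
ee_pos: [449.6, -275.9, 17.5]
eef_rot: [3.141, -0.009, 3.122]
force: [-0.9, -0.2, 1.5]
finger_gap: 39.8
```

>>> carry_out(
  fingers=[-1, -1, -1, -1, -1, -1, -1, -1, -1, -1],
  xyz=[
    [0, 0, 0.005],
    [0, 0, 0.015],
    [0, 0, 0.035],
    [0, 0, 0.06],
    [0, 0, 0.085],
    [0, 0, 0.11],
    [0, 0, 0.135],
    [0, 0, 0.155],
    [0, 0, 0.165],
    [0, 0, 0.165],
  ],
  delta_rot=[
    [0, 0, 0],
    [0, 0, 0],
    [0, 0, 0],
    [0, 0, 0],
    [0, 0, 0],
    [0, 0, 0],
    [0, 0, 0],
    [0, 0, 0],
    [0, 0, 0],
    [0, 0, 0],
  ],
)

```text
time_s: 15.15
ee_pos: [450.3, -276.3, 184.0]
eef_rot: [3.141, -0.006, 3.122]
force: [0.0, -0.4, -0.3]
finger_gap: 40.0
```

>>> carry_out(
  fingers=[-1, -1, -1, -1, -1, -1, -1, -1, -1, -1, -1, -1],
  xyz=[
    [0.002, 0.01, 0],
    [0.006, 0.03, 0],
    [0.012, 0.06, 0],
    [0.018, 0.09, 0],
    [0.025, 0.125, 0],
    [0.032, 0.16, 0],
    [0.039, 0.195, 0],
    [0.046, 0.23, 0],
    [0.052, 0.26, 0],
    [0.057, 0.285, 0],
    [0.06, 0.3, 0],
    [0.062, 0.308, 0],
  ],
  delta_rot=[
    [0, 0, 0],
    [0, 0, 0],
    [0, 0, 0],
    [0, 0, 0],
    [0, 0, 0],
    [0, 0, 0],
    [0, 0, 0],
    [0, 0, 0],
    [0, 0, 0],
    [0, 0, 0],
    [0, 0, 0],
    [0, 0, 0],
  ],
)

```text
time_s: 16.35
ee_pos: [511.7, 33.3, 183.1]
eef_rot: [-3.142, -0.008, 3.125]
force: [-0.1, -0.4, -0.5]
finger_gap: 39.9
```

>>> carry_out(
  fingers=[-1, -1, -1, -1, -1, -1, -1, -1, -1, -1],
  xyz=[
    [0.002, 0.01, 0],
    [0.006, 0.03, 0],
    [0.012, 0.06, 0],
    [0.018, 0.09, 0],
    [0.025, 0.125, 0],
    [0.032, 0.16, 0],
    [0.037, 0.185, 0],
    [0.041, 0.2, 0],
    [0.0425, 0.21, 0],
    [0.0425, 0.21, 0],
  ],
  delta_rot=[
    [0, 0, 0],
    [0, 0, 0],
    [0, 0, 0],
    [0, 0, 0],
    [0, 0, 0],
    [0, 0, 0],
    [0, 0, 0],
    [0, 0, 0],
    [0, 0, 0],
    [0, 0, 0],
  ],
)

```text
time_s: 17.35
ee_pos: [554.2, 243.6, 182.9]
eef_rot: [-3.141, -0.008, 3.125]
force: [0.0, -0.4, -1.2]
finger_gap: 40.0
```

>>> carry_out(
  fingers=[-1, -1, -1, -1, -1, -1, -1, -1, -1],
  xyz=[
    [0, -0.001, -0.01],
    [0, -0.001, -0.03],
    [0, -0.001, -0.05],
    [0, -0.001, -0.07],
    [0, -0.001, -0.085],
    [0, -0.001, -0.097],
    [0, -0.001, -0.105],
    [0, -0.001, -0.11],
    [0, -0.001, -0.11],
  ],
  delta_rot=[
    [0, 0, 0],
    [0, 0, 0],
    [0, 0, 0],
    [0, 0, 0],
    [0, 0, 0],
    [0, 0, 0],
    [0, 0, 0],
    [0, 0, 0],
    [0, 0, 0],
  ],
)

```text
time_s: 18.25
ee_pos: [554.1, 242.5, 72.5]
eef_rot: [-3.141, -0.009, 3.125]
force: [0.6, -0.3, -1.0]
finger_gap: 39.5
```

```bash
python3 - <<'E'
from crop import *
snap('side','side5.png'); snap('top','top5.png')
comp('c6.png',crop('side5.png',240,80,380,220,3),crop('top5.png',110,140,230,290,3),1)
E
```

```text
(no output)
```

View pics/c6.png

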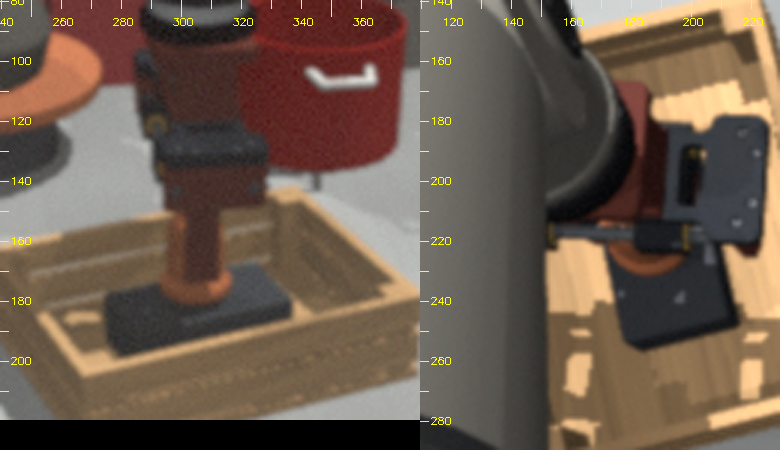

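The bell hangs upright about 7 mm above the block, around pixel (305,172) in the side view, over the block's middle. I'll lower it slowly.

>>> carry_out(
  fingers=[-1, -1, -1, -1, -1],
  xyz=[
    [0, 0, -0.0015],
    [0, 0, -0.003],
    [0, 0, -0.0045],
    [0, 0, -0.006],
    [0, 0, -0.006],
  ],
  delta_rot=[
    [0, 0, 0],
    [0, 0, 0],
    [0, 0, 0],
    [0, 0, 0],
    [0, 0, 0],
  ],
)

```text
time_s: 18.85
ee_pos: [554.4, 242.7, 67.1]
eef_rot: [-3.141, -0.008, 3.125]
force: [0.4, 0.3, -1.2]
finger_gap: 40.0
```

>>> carry_out(
  fingers=[-1, -1, -1],
  xyz=[
    [0, 0, -0.001],
    [0, 0, -0.001],
    [0, 0, -0.001],
  ],
  delta_rot=[
    [0, 0, 0],
    [0, 0, 0],
    [0, 0, 0],
  ],
)

```text
time_s: 19.15
ee_pos: [554.4, 242.7, 66.1]
eef_rot: [-3.141, -0.008, 3.125]
force: [-1.0, 0.2, -0.2]
finger_gap: 40.0
```

>>> carry_out(
  fingers=[-1, -1, -1],
  xyz=[
    [0, 0, -0.001],
    [0, 0, -0.001],
    [0, 0, -0.001],
  ],
  delta_rot=[
    [0, 0, 0],
    [0, 0, 0],
    [0, 0, 0],
  ],
)

```text
time_s: 19.45
ee_pos: [554.6, 242.8, 65.5]
eef_rot: [3.141, -0.008, 3.125]
force: [-0.9, -0.5, 4.4]
finger_gap: 39.9
```

>>> carry_out(
  fingers=[1, 1, 1, 1, 1, 1, 1, 1],
  xyz=[
    [0, 0, 0],
    [0, 0, 0],
    [0, 0, 0],
    [0, 0, 0],
    [0, 0, 0],
    [0, 0, 0],
    [0, 0, 0],
    [0, 0, 0],
  ],
  delta_rot=[
    [0, 0, 0],
    [0, 0, 0],
    [0, 0, 0],
    [0, 0, 0],
    [0, 0, 0],
    [0, 0, 0],
    [0, 0, 0],
    [0, 0, 0],
  ],
)

```text
time_s: 20.25
ee_pos: [554.7, 242.7, 65.5]
eef_rot: [3.141, -0.008, 3.125]
force: [-0.4, -0.7, -0.3]
finger_gap: 87.9
```

>>> carry_out(
  fingers=[1, 1, 1, 1, 1, 1, 1, 1, 1, 1, 1],
  xyz=[
    [0, 0, 0.005],
    [0, 0, 0.02],
    [0, 0, 0.045],
    [0, 0, 0.075],
    [0, 0, 0.11],
    [0, 0, 0.15],
    [0, 0, 0.17],
    [0, -0.03, 0.17],
    [0, -0.07, 0.17],
    [0, -0.1, 0.17],
    [0, -0.12, 0.17],
  ],
  delta_rot=[
    [0, 0, 0],
    [0, 0, 0],
    [0, 0, 0],
    [0, 0, 0],
    [0, 0, 0],
    [0, 0, 0],
    [0, 0, 0],
    [0, 0, 0],
    [0, 0, 0],
    [0, 0, 0],
    [0, 0, 0],
  ],
)

```text
time_s: 21.35
ee_pos: [554.8, 119.7, 237.1]
eef_rot: [3.142, -0.006, 3.122]
force: [-0.0, 0.5, 0.9]
finger_gap: 87.7
```

>>> carry_out(
  fingers=[1, 1, 1, 1, 1, 1],
  xyz=[
    [0, -0.04, 0],
    [0, -0.08, 0],
    [0, -0.12, 0],
    [0, -0.15, 0],
    [0, -0.16, 0],
    [0, -0.16, 0],
  ],
  delta_rot=[
    [0, 0, 0],
    [0, 0, 0],
    [0, 0, 0],
    [0, 0, 0],
    [0, 0, 0],
    [0, 0, 0],
  ],
)

```text
time_s: 21.95
ee_pos: [554.8, -41.4, 238.1]
eef_rot: [3.141, -0.005, 3.119]
force: [0.2, 0.9, -0.2]
finger_gap: 87.6
```

```bash
python3 - <<'E'
from crop import *
print(arm.observe()['force'])
snap('side','side6.png'); snap('top','top6.png')
comp('c7.png',crop('side6.png',230,110,370,220,3),crop('top6.png',140,150,260,290,3),1)
E
```

```text
[ 0.23079803  0.92705174 -0.24520948]
```

View pics/c7.png

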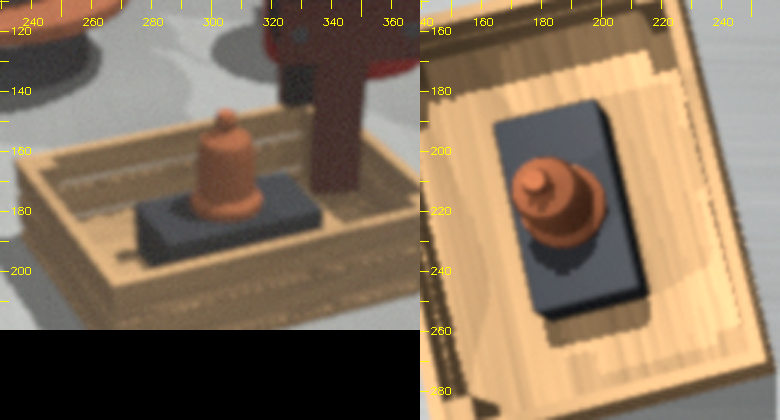

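```bash
python3 - <<'E'
from h import *
print(tri(('top6.png',179,210),('side6.png',305.3,149)),atz('top6.png',179,210,116))
print(order.job_done())
E
```

```text
(array([553.5998699 , 240.06629326, 116.16287799]), np.float64(1.9977722308112065)) [552.61407412 240.10570076 116.        ]
the job is handed in; nothing more can be done
None
```

I packed the order and handed the job in at about 22 s of the 64 s allowed; no verdict was reported. I lowered the block until it touched the crate floor and let go. Then I lowered the bell until it touched the block, let go, and moved the arm clear.

| Last check | Measured | Compare with |
|---|---|---|
| Block centre from the crate centre | about 1 mm | under 30 mm |
| Block yaw | 15.7° | crate about 15.8° |
| Block top height (taken before the bell went on) | about 49 mm | 48 mm expected |
| Bell knob, x/y | (553.6, 240.1) | block centre (554, 240.6) |
| Bell knob height | 116 mm | about 116–120 mm expected |

- **Final picture:** the bell stands upright on the middle of the block, and the gripper is well away from it.
- **Bystanders:** I never went near the green bell or the bowl, but I did not measure them again afterwards.
- **Disagreements:** the two views disagreed by 2–4 mm on some corners. For the placed block, the triangulated corner heights ran from 43 to 57 mm, because the side view was only a coarse crop. The mean and the contact height (about 8 mm above the table) were consistent with the block lying flat.

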